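# Clamp the bento tiers snug in the drying rack

### The arm

A 7-joint arm with a two-finger parallel gripper is mounted at the origin on the work surface. World frame = base frame: x ahead of the robot, y to its left, z up, the work surface at z = 0. Lengths are in m, angles in rad, forces in N, time in s.
With the tool pointing down it reaches from about 0.425 to 0.925 m from the base axis. Payload 6.8 kg.
Tool frame: the origin (TCP) lies midway between the tips of the shut fingers; the grasp point (between the pads) lies r.grip_point_offset behind it (r.grip_point_offset is the distance from the TCP to the grasp point, in m); z points along the fingers, y is the direction in which the jaws open and shut (so a half turn about z gives the same grasp; the last joint's range is limited). The gripper opens to 85 mm and grips with 20 to 120 N. Pads are 22 mm wide; open, the fingers measure 114 mm over their backs; the gripper's body (76 mm by 85 mm) begins 54 mm behind the grasp point. The pads swing forward as they close: fully open they stand 13 mm farther back than shut.
Start: joints at [-1.438, 0.477, 0.022, 1.555, -0.011, 1.109, -0.083], TCP at [0.161, 0.656, 0.231] pointing down, gripper open.
Joint ranges: [-2.96, 2.96], [-0.34, 2.1], [-1.41, 1.46], [0.24, 2.44], [-1.37, 4.51], [0.17, 1.92], [-2.96, 2.96]. Speed limits (rad/s): [2.39, 2.39, 3.14, 3.14, 3.14, 3.14, 3.14].

### API

Orientations are given as a rotation vector (axis times angle).
In Python, from bench import r gives the robot as it stands. The module is installed in compiled form; this text tells all that it offers.
- The arm moves only by the tool play_rows, never from a script. Its argument "deltas" is a list of rows, each a list of 3 entries, a list of its own where there are three numbers: the finger opening in mm, from 0 to 85.4, then the shift along the tool's x, y, z in mm, then the turn, a rotation vector about the tool's x, y, z in rad. A call has 1 to 8 rows; each row is the pose to reach, as a shift and turn from the pose measured when the call began, along the tool's axes at that moment; what a row does not reach only later rows make up. A row lasts 1/8 s, in which the tool goes at most 62.5 mm and 10.7 degrees, less where a joint would pass 70% of its speed; a pose out of reach is approached as far as the arm can. A call with a gripper value outside its range is refused whole. The fingers move at their own pace and stop on an object; "squeeze" is the grip in N (left out, the last holds). Time passes only in rows, so rows that repeat a pose let the fingers close. It gives the time, the measured TCP pose, the force and the opening at its end, in the units of the state.
- r.get_obs(): the state, without advancing time (a new reading comes with each control period).
- r.grab_frame(name): name is "scene" or "top"; returns (picture, depth): 480x640x3 uint8, red, green, blue; 480x640 float32, m along the optical axis (not along the pixel's ray), 0 where there is no reading.
- r.camera_model(name): a dict with "mtx" (3x3 intrinsics, pixels), "D" ([k1, k2, p1, p2, k3] as OpenCV has them; the pictures are not rectified), "rvec" (rotation vector, rad) and "tvec" (3), from world to camera coordinates, as OpenCV has them. Camera axes: x right, y down, z forward; pixel columns grow to the right and rows downward; lengths in m; the calibration is good to about 2 mm. A picture is of the moment at which its call begins. camera_model takes no time and is no camera call.
- r.hand_in(): hands the job in, once; it reports no verdict.
The state is a dict: "clock": time; "joints": joint angles; "qvel": joint speeds; "tau": joint torques, N m; "tcp_pos": TCP position; "orientation": TCP orientation; "contact_force": force on the tool from outside, world axes, zero at the start; "moment": the same for the moment, N m; "grip_width": finger opening in m.
Only numpy, scipy, OpenCV 4.12 (cv2) and the standard library are available. Lean on these libraries where they do the work, as an engineer would, in place of code of your own. Each camera call takes 0.05 s, during which the arm holds its last target. There are 200 camera calls.

### The job

The three black bento tiers stand loose in the drying rack. Loosen the brass thumb screw first, then slide the end stop it holds along the rail until it squeezes all three tiers lightly together against the far stop, with a push of about 8 N, and tighten the screw again so that the squeeze stays when you let go. Squeeze gently, keep the tiers standing, and leave everything else on the counter alone.

Things in the scene. Friction and masses are not known exactly. Their poses are not given: they have to be found in the camera images.
- rack: Stainless drying rack, 262 mm deep (x) by 420 mm long (y), fixed. Origin: centre of its underside; x away from the robot, y along the rails from the sliding end stop to the far stop. Wire floor at z = 18 mm. Front rail (12 mm round) at x = -118, z = 70 mm; back rail at x = +118; end brackets at y = +-200 up to z = 82. The fixed far stop near the +y end is not measured: see end_stop.
- end_stop (a joint): Slide of the end stop along the rack's +y, m, 0 to 0.140. Collar centre at rack y = -155 mm + value. The far stop's rubber face stands anywhere from rack y = 103 to 138 mm, so where the stack closes must be felt. Pushing the loose tiers costs up to 4 N; once the stack is closed the soft cushion makes the force climb by about 3 to 4 N per mm, up to 6 mm.
- collar (a point): Centre of the end stop's hub collar, on the front rail's axis: dark steel, 32 mm diameter, 24 mm long, 70 mm above the counter. From it a steel cross plate (35 to 81 mm above the counter), its soft black cushion facing the tiers 34 mm ahead of the collar, reaches to a sleeve on the back rail. With the screw loose it slides with about 1.5 N of drag; with the screw tight it holds more than 30 N.
- thumb_screw (a joint): Angle of the thumb screw, rad, about 0 when tight; grows counter-clockwise seen from above (loosening); end stops at -0.3 and 1.5. Its tip bites the rail below 0.6; tight below 0.25, free above 0.7. Vertical axis, on top of the collar; it rides with the end stop, so one grasp of its head can turn it and slide the stop. Turning takes about 0.1 to 0.2 N m; let go, it stays put.
- wing (a point): Centre of the brass wing head of the thumb screw: a flat upright bar 36 mm long, 11 mm thick, 26 mm high, centred 114 mm above the counter; x = the bar's long way (it lies along the rack's x when the screw joint reads 0, and turns with it), z up. Nothing within 30 mm of it is higher than 101 mm above the counter except the bar itself.
- stop_face (a point): Middle of the end stop's soft black cushion (58 mm above the counter), which looks to the rack's +y.
- tier_a: Black plastic bento tier nearest the end stop, an open box 150 x 90 x 48 mm standing on its long edge on the wire floor, 150 mm along rack x, 48 mm along rack y, 90 mm high, walls 3 mm, mouth towards +y, about 0.13 kg. Origin: centre of its underside; z up.
- tier_b: Middle bento tier, same as tier_a. Origin: centre of its underside.
- tier_c: Bento tier nearest the far stop, same as tier_a. Origin: centre of its underside.
- rice_bowl: Grey ceramic rice bowl, 120 mm wide, 62 mm high, bystander. Origin: centre of its foot.
- cruet: Amber glass soy cruet, 60 mm wide, 124 mm high, red twist cap, bystander. Origin: centre of its foot.
- paddle: Wooden rice paddle lying flat, about 216 mm long, 8 mm thick, bystander. Origin: on its underside, near the blade end of the handle.
- tea_cup: Blue ceramic cup, 72 mm wide, 75 mm high, bystander. Origin: centre of its foot.
- tea_tin: Green tea tin, 72 mm wide, 85 mm high, bystander. Origin: centre of its foot.
- bento_lid: Flat black bento lid with a red panel, 152 x 92 x 10 mm, lying flat, bystander. Origin: centre of its underside.
- chopstick_case: Red chopstick case, 180 x 30 x 18 mm, lying flat, bystander. Origin: centre of its underside.
Mind the look-alikes: they are no part of the job. Leave any purple look-alike of the tier_c alone.

How it is judged:
By the outcome, as a careful person would: the job done as asked, in the order asked, and still so for the second after the job is handed in, with the robot touching nothing.
It also fails if it takes over 58 s, if anything falls off the work surface, if the arm or the gripper's body presses on something with over 40 N, if the wrist force passes 120 N, or if a joint passes its speed limit or range.

## Working session

There is one attempt and no reset: what is moved stays moved. The work goes in short steps, Python scripts to look and compute and a tool call to move; the robot and the scene stay as the last step left them, time stands still between calls to the robot, and variables do not carry over. Pictures are saved under pics/ and viewed, about 8 in all and at most 12, crops included, and the job is handed in when it is done.

Besides the shell and the picture viewer there is one more tool, called after "Emit:" as name(argument=value, ...) on one line, values as JSON. play_rows: Moves the arm, as the interface text tells. Its arguments: {"type":"object","properties":{"deltas":{"type":"array"},"squeeze":{"type":"number"}},"required":["deltas"]}

```bash
mkdir -p pics
cat > h.py <<'E'
import numpy as np, cv2
from bench import r
def cam(n):
    m=r.camera_model(n); R=cv2.Rodrigues(np.array(m["rvec"],float))[0]
    return np.array(m["mtx"],float),np.array(m["D"],float),R,np.array(m["tvec"],float).ravel()
def ray(n,uv,z):
    K,D,R,t=cam(n); p=cv2.undistortPoints(np.array(uv,float).reshape(-1,1,2),K,D).reshape(-1,2)
    d=np.c_[p,np.ones(len(p))]@R; c=-R.T@t
    return c+d*((z-c[2])/d[:,2])[:,None]
def cloud(n,dep):
    K,D,R,t=cam(n); v,u=np.mgrid[:480,:640]
    p=cv2.undistortPoints(np.stack([u,v],-1).reshape(-1,1,2).astype(float),K,D).reshape(-1,2)
    X=np.c_[p,np.ones(len(p))]*dep.reshape(-1,1)
    return ((X-t)@R).reshape(480,640,3)
def proj(n,P):
    m=r.camera_model(n);K,D,R,t=cam(n)
    return cv2.projectPoints(np.array(P,float).reshape(-1,1,3),np.array(m["rvec"],float),t,K,D)[0].reshape(-1,2)
E
python3 - <<'E'
from h import *
for n in("scene","top"):
    im,d=r.grab_frame(n); cv2.imwrite(f"pics/{n}0.png",im[:,:,::-1]); np.save(f"{n}0.npy",d)
    K,D,R,t=cam(n); print(n,-R.T@t)
o=r.get_obs(); print(o["tcp_pos"],o["orientation"],o["contact_force"],o["grip_width"],r.grip_point_offset,o["clock"])
print(cv2.Rodrigues(np.array(o["orientation"]))[0].round(3))
E
```

```text
scene [1.06945886 0.66105464 0.99636254]
top [ 0.24822503 -0.01614878  1.33338488]
[0.16086271 0.65500146 0.23042378] [-3.77311439e-01 -3.11875042e+00  2.55638848e-03] [-0.24579708 -0.30207593 -1.50278561] 0.08539227122966636 0.0187 0.1
[[-0.971  0.238 -0.   ]
 [ 0.238  0.971 -0.002]
 [-0.    -0.002 -1.   ]]
```

View pics/scene0.png

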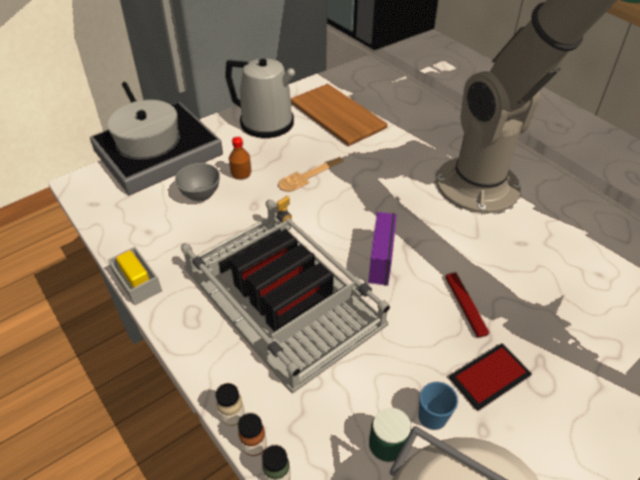

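View pics/top0.png

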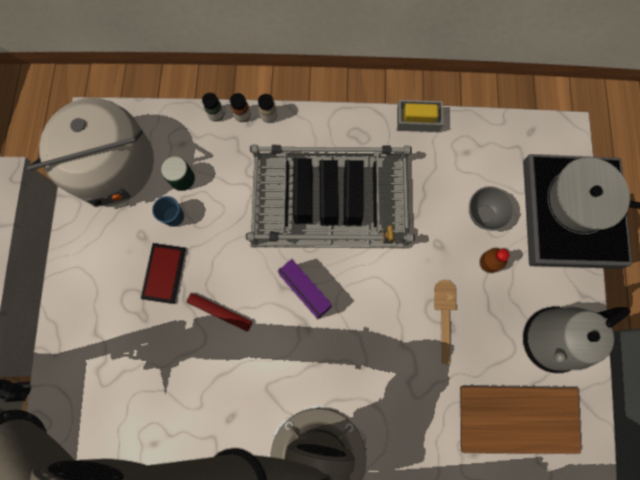

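The brass wing is at top (390,233) and scene (283,205). The three black tiers are at top (303/329/353,192), with the far stop to their left. The purple look-alike is at top (305,288). The robot is at the bottom of the top view.

Run:
```python
from h import *
from scipy.optimize import least_squares
uv={}
for n,(x0,x1,y0,y1) in dict(scene=(260,305,185,235),top=(370,410,215,250)).items():
    im=cv2.imread(f"pics/{n}0.png"); h=cv2.cvtColor(im,cv2.COLOR_BGR2HSV)
    m=cv2.inRange(h,(10,110,60),(32,255,255)); k=np.zeros_like(m);k[y0:y1,x0:x1]=m[y0:y1,x0:x1]
    v,u=np.nonzero(k); print(n,len(u),u.min(),u.max(),v.min(),v.max(),u.mean(),v.mean()); uv[n]=(u.mean(),v.mean())
    d=np.load(f"{n}0.npy");P=cloud(n,d)[k>0];P=P[np.isfinite(P).all(1)];print("cloud med",np.median(P,0),P.min(0),P.max(0))
    print("ray114",ray(n,[uv[n]],.114))
    if n=="top":
        Q=ray(n,np.c_[u,v],.127)[:,:2]; w,V=np.linalg.eigh(np.cov(Q.T)); print("pca",np.sqrt(w)*12**.5,V[:,1])
f=lambda p:np.r_[proj("scene",p)[0]-uv["scene"],proj("top",p)[0]-uv["top"]]
s=least_squares(f,[.6,-.2,.1]);print("tri",s.x,s.fun)
# rack corners brackets: rail heights from top cloud
P=cloud("top",np.load("top0.npy")); z=P[...,2]
m=((z>.055)&(z<.1)).astype(np.uint8); m[:,:240]=0;m[:140]=0;m[255:]=0;m[:,430:]=0
v,u=np.nonzero(m); q=P[v,u,:2].astype(np.float32); b=cv2.minAreaRect(q);print("rack rect",b)
ims=[cv2.resize(cv2.imread("pics/top0.png")[140:255,240:430],None,fx=4,fy=4,interpolation=cv2.INTER_CUBIC)]
cv2.imwrite("pics/crop.png",ims[0])
```

```text
scene 277 277 302 185 221 285.4945848375451 199.5812274368231
cloud med [ 0.53656841 -0.15700786  0.08600317] [ 0.39391622 -0.32486844  0.0013293 ] [1.06945886 0.66105464 0.99636254]
ray114 [[ 0.53115137 -0.16428168  0.114     ]]
top 117 383 393 225 241 388.9230769230769 233.5982905982906
cloud med [ 0.54000253 -0.15732236  0.12114975] [ 5.22615199e-01 -1.79346187e-01  3.55429483e-04] [ 0.59084704 -0.14668269  0.13440215]
ray114 [[ 0.54031165 -0.15796236  0.114     ]]
pca [0.02212482 0.03612052] [-0.99581394  0.09140346]
tri [ 0.53737594 -0.15620554  0.1234669 ] [-0.35054175 -0.09836335 -0.27202639  0.26114948]
rack rect ((0.6541835069656372, -0.012170061469078064), (0.26490873098373413, 0.42248719930648804), 1.432140588760376)
```

View pics/crop.png

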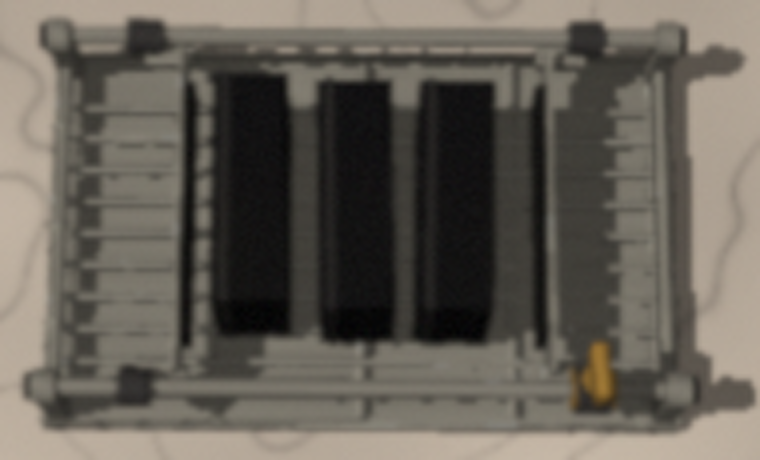

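The triangulated wing is at (0.538, -0.157), top z about 0.127. This agrees with the rack rectangle (265 x 422 mm, yaw 1.4°), which puts the front rail at x = 0.540. Only one brass bar exists, and the purple block is ignored. I'll go there on an arc, turning the hand the long way so the last joint stays in range.

Emit:
play_rows(deltas=[[60,[-35,-29,0],[0,0,0.18]],[60,[-70,-58,0],[0,0,0.36]],[60,[-106,-88,0],[0,0,0.54]],[60,[-141,-117,0],[0,0,0.72]],[60,[-177,-146,0],[0,0,0.9]],[60,[-212,-175,0],[0,0,1.08]],[60,[-248,-205,0],[0,0,1.26]],[60,[-283,-234,0],[0,0,1.44]]], squeeze=60)

```text
clock: 1.1
tcp_pos: [0.3805, 0.3587, 0.2307]
orientation: [2.346, 2.088, -0.002]
contact_force: [0.1, 0.7, -0.0]
grip_width: 0.06
```

```bash
cat >> h.py <<'E'
def st():
    o=r.get_obs(); R=cv2.Rodrigues(np.array(o["orientation"]))[0]
    print("t",round(o["clock"],2),"tcp",np.round(o["tcp_pos"],4),"F",np.round(o["contact_force"],2),"M",np.round(o["moment"],2),"w",round(o["grip_width"],4),"j",np.round(o["joints"],2))
    return o,R,np.array(o["tcp_pos"])
def to(P,yaw):
    # tool-frame shift (mm) and turn to reach world TCP P with tool down, tool y at yaw+180deg from world y
    o,R,p=st(); c,s=np.cos(yaw),np.sin(yaw)
    G=np.array([[c,s,0],[s,-c,0],[0,0,-1.]])
    print("shift",(R.T@(np.array(P)-p)*1000).round(1),"turn",cv2.Rodrigues(R.T@G)[0].ravel().round(3))
E
python3 -c "
from h import *
to([.538,-.157,.2],-.035)"
```

```text
t 1.1 tcp [0.3805 0.3587 0.2307] F [ 0.12  0.68 -0.04] M [ 0.06 -0.04 -0.03] w 0.06 j [-1.23  0.24  0.42  1.94 -0.11  0.99 -0.88]
shift [-494.   216.1   31.5] turn [1.00e-03 2.00e-03 1.49e+00]
```

Emit:
play_rows(deltas=[[40,[-51,22,0],[0,0,0.16]],[40,[-102,45,0],[0,0,0.31]],[40,[-154,67,0],[0,0,0.47]],[40,[-205,90,0],[0,0,0.62]],[40,[-256,112,0],[0,0,0.78]],[40,[-308,134,0],[0,0,0.93]],[40,[-359,157,0],[0,0,1.09]],[40,[-410,179,0],[0,0,1.24]]])

```text
clock: 2.1
tcp_pos: [0.511, -0.0707, 0.2314]
orientation: [3.123, 0.33, -0.001]
contact_force: [1.6, 0.2, -0.1]
grip_width: 0.04
```

```bash
python3 -c "
from h import *
to([.539,-.157,.150],-.035)"
```

```text
t 2.1 tcp [ 0.511  -0.0707  0.2314] F [ 1.58  0.16 -0.15] M [ 0.05 -0.04  0.03] w 0.04 j [-0.69  0.28  0.86  1.97 -0.25  1.   -1.08]
shift [ 9.4 90.1 81.5] turn [0.001 0.001 0.245]
```

Emit:
play_rows(deltas=[[40,[2,23,15],[0,0,0.08]],[40,[5,45,35],[0,0,0.16]],[40,[9,75,60],[0,0,0.245]],[40,[9,90,81],[0,0,0.245]],[40,[9,90,81],[0,0,0.245]]])

```text
clock: 2.72
tcp_pos: [0.5372, -0.1579, 0.149]
orientation: [3.139, -0.058, -0.006]
contact_force: [-0.7, 0.3, 0.7]
grip_width: 0.0399
```

Run:
```python
from h import *
to([.539,-.157,.104],-.035)
a=cv2.resize(r.grab_frame("scene")[0][150:270,220:360],None,fx=4,fy=4,interpolation=cv2.INTER_CUBIC)
cv2.imwrite("pics/s1.png",a[:,:,::-1])
```

```text
t 2.73 tcp [ 0.5372 -0.1579  0.149 ] F [-0.72  0.29  0.68] M [-0.02  0.01 -0.01] w 0.0399 j [-0.44  0.5   0.82  1.95 -0.46  0.89 -0.99]
shift [ 2. -1. 45.] turn [ 0.002  0.004 -0.002]
```

View pics/s1.png

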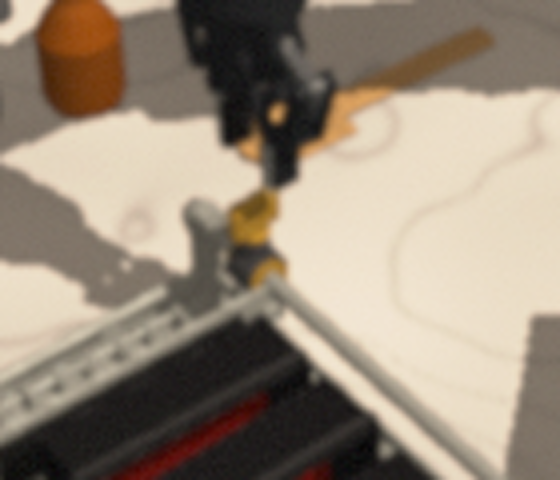

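The fingers straddle the wing (crop 253,215) with the jaws along the rail. I'll descend and grasp.

Emit:
play_rows(deltas=[[40,[2,0,15],[0,0,0]],[40,[2,0,30],[0,0,0]],[40,[2,0,45],[0,0,0]],[40,[2,0,45],[0,0,0]],[20,[2,0,45],[0,0,0]],[20,[2,0,45],[0,0,0]]])

```text
clock: 3.52
tcp_pos: [0.5402, -0.1574, 0.1055]
orientation: [3.14, -0.056, -0.002]
contact_force: [0.2, 0.2, -0.2]
grip_width: 0.0201
```

Run:
```python
from h import *
st()
```

```text
t 3.52 tcp [ 0.5402 -0.1574  0.1055] F [ 0.24  0.24 -0.19] M [0.   0.04 0.  ] w 0.0201 j [-0.39  0.56  0.76  1.97 -0.53  0.81 -0.95]
```

Emit:
play_rows(deltas=[[14,[0,0,0],[0,0,0]],[9,[0,0,0],[0,0,0]],[9,[0,0,0],[0,0,0]],[5,[0,0,0],[0,0,0]],[5,[0,0,0],[0,0,0]]])

```text
clock: 4.15
tcp_pos: [0.5401, -0.1587, 0.106]
orientation: [3.138, -0.057, -0.001]
contact_force: [-1.6, -4.9, 2.9]
grip_width: 0.0098
```

Run:
```python
from h import *
st()
```

```text
t 4.15 tcp [ 0.5401 -0.1587  0.106 ] F [-1.64 -4.95  2.89] M [-1.06  0.39  0.17] w 0.0098 j [-0.39  0.56  0.76  1.97 -0.52  0.81 -0.95]
```

Gripped at 9.8 mm. Loosening now, CCW from above, which is negative about tool z.

Emit:
play_rows(deltas=[[5,[0,1,0],[0,0,-0.1]],[5,[0,1,0],[0,0,-0.22]],[5,[0,1,0],[0,0,-0.35]],[5,[0,1,0],[0,0,-0.48]],[5,[0,1,0],[0,0,-0.61]],[5,[0,1,0],[0,0,-0.75]],[5,[0,1,0],[0,0,-0.9]],[5,[0,1,0],[0,0,-1.05]]])

```text
clock: 5.15
tcp_pos: [0.5408, -0.1591, 0.1059]
orientation: [2.741, 1.53, -0.001]
contact_force: [2.9, -1.6, -5.4]
grip_width: 0.0096
```

Run:
```python
from h import *
o,R,p=st()
print("toolx",R[:,0].round(3),"tooly",R[:,1].round(3), "shift for 10mm +rack y",R.T@[-.25,10,0])
```

```text
t 5.15 tcp [ 0.5408 -0.1591  0.1059] F [ 2.91 -1.56 -5.43] M [-0.27 -0.64 -0.07] w 0.0096 j [-0.19  0.49  0.48  1.96 -0.31  0.77 -0.09]
toolx [ 0.525  0.851 -0.002] tooly [ 0.851 -0.525  0.002] shift for 10mm +rack y [ 8.38015153 -5.46213351 -0.02564736]
```

Emit:
play_rows(deltas=[[5,[3.4,-2.2,0],[0,0,0]],[5,[6.7,-4.4,0],[0,0,0]],[5,[10,-6.6,0],[0,0,0]],[5,[13.4,-8.7,0],[0,0,0]],[5,[16.8,-10.9,0],[0,0,0]],[5,[20.1,-13.1,0],[0,0,0]],[5,[23.5,-15.3,0],[0,0,0]],[5,[26.8,-17.5,0],[0,0,0]]])

```text
clock: 6.15
tcp_pos: [0.54, -0.1271, 0.1059]
orientation: [2.741, 1.529, -0.001]
contact_force: [1.2, -2.2, -3.3]
grip_width: 0.0099
```

Run:
```python
from h import *
o,R,p=st()
print("shift for 10mm +rack y",R.T@[-.25,10,0])
```

```text
t 6.15 tcp [ 0.54   -0.1271  0.1059] F [ 1.22 -2.17 -3.29] M [-0.56 -0.34 -0.03] w 0.0099 j [-0.25  0.47  0.48  1.98 -0.31  0.76 -0.15]
shift for 10mm +rack y [ 8.37877064 -5.46423516 -0.02892493]
```

Emit:
play_rows(deltas=[[5,[3,-1.9,0],[0,0,0]],[5,[6,-3.8,0],[0,0,0]],[5,[9,-5.8,0],[0,0,0]],[5,[11.7,-7.6,0],[0,0,0]],[5,[14.3,-9.3,0],[0,0,0]],[5,[16.8,-10.9,0],[0,0,0]],[5,[19.3,-12.5,0],[0,0,0]],[5,[21.8,-14.2,0],[0,0,0]]])

```text
clock: 7.15
tcp_pos: [0.5394, -0.101, 0.1058]
orientation: [2.741, 1.529, -0.001]
contact_force: [0.1, -3.1, -1.2]
grip_width: 0.0096
```

Run:
```python
from h import *
st()
a=r.grab_frame("top")[0][140:255,240:430]
cv2.imwrite("pics/t2.png",cv2.resize(a,None,fx=4,fy=4,interpolation=cv2.INTER_CUBIC)[:,:,::-1])
```

```text
t 7.15 tcp [ 0.5394 -0.101   0.1058] F [ 0.14 -3.09 -1.19] M [-0.79 -0.17 -0.03] w 0.0096 j [-0.3   0.46  0.48  1.99 -0.3   0.75 -0.2 ]
```

View pics/t2.png

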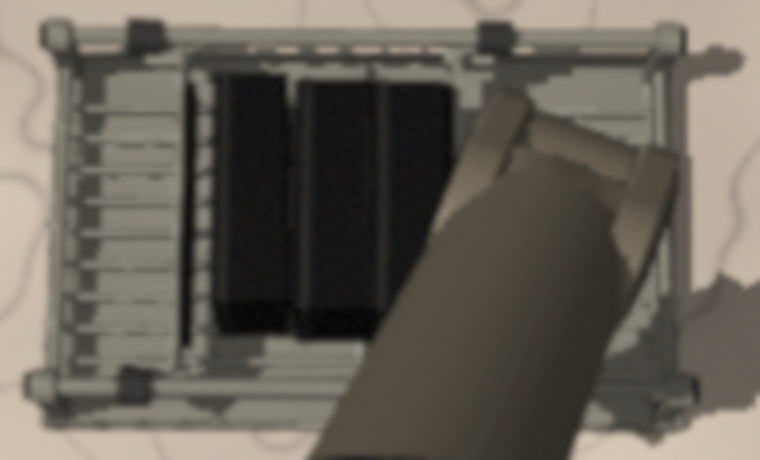

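The stop follows (back sleeve moved 587→497 in the crop). The tiers are standing, and about 20 mm of gap is left (c to far stop, 190→218). I'll go slower now.

Emit:
play_rows(deltas=[[5,[1.3,-0.8,0],[0,0,0]],[5,[2.5,-1.6,0],[0,0,0]],[5,[3.8,-2.5,0],[0,0,0]],[5,[5,-3.3,0],[0,0,0]],[5,[6.3,-4.1,0],[0,0,0]],[5,[7.5,-4.9,0],[0,0,0]],[5,[8.8,-5.7,0],[0,0,0]],[5,[10,-6.6,0],[0,0,0]]])

```text
clock: 8.2
tcp_pos: [0.5391, -0.0884, 0.1058]
orientation: [2.741, 1.53, -0.001]
contact_force: [1.5, -4.2, -1.0]
grip_width: 0.0093
```

Emit:
play_rows(deltas=[[5,[0.8,-0.5,0],[0,0,0]],[5,[1.7,-1.1,0],[0,0,0]],[5,[2.5,-1.6,0],[0,0,0]],[5,[3.4,-2.2,0],[0,0,0]],[5,[4.2,-2.7,0],[0,0,0]]])

```text
clock: 8.82
tcp_pos: [0.539, -0.0834, 0.1058]
orientation: [2.741, 1.53, -0.001]
contact_force: [0.7, -4.2, -1.2]
grip_width: 0.0099
```

Run:
```python
from h import *
st()
```

```text
t 8.82 tcp [ 0.539  -0.0834  0.1058] F [ 0.72 -4.16 -1.16] M [-0.93 -0.11 -0.08] w 0.0099 j [-0.34  0.46  0.48  2.   -0.3   0.75 -0.23]
```

Emit:
play_rows(deltas=[[5,[0.8,-0.5,0],[0,0,0]],[5,[1.7,-1.1,0],[0,0,0]],[5,[2.5,-1.6,0],[0,0,0]]])

```text
clock: 9.2
tcp_pos: [0.5389, -0.0819, 0.1059]
orientation: [2.74, 1.528, -0.002]
contact_force: [1.7, -9.1, -2.3]
grip_width: 0.0101
```

Emit:
play_rows(deltas=[[5,[0.8,-0.5,0],[0,0,0]],[5,[1.7,-1.1,0],[0,0,0]],[5,[2.5,-1.6,0],[0,0,0]]])

```text
clock: 9.57
tcp_pos: [0.5389, -0.0813, 0.1059]
orientation: [2.738, 1.525, -0.003]
contact_force: [2.3, -11.0, -3.2]
grip_width: 0.0099
```

Emit:
play_rows(deltas=[[5,[0,0,0],[0,0,0]],[5,[0,0,0],[0,0,0]]])

```text
clock: 9.82
tcp_pos: [0.5389, -0.0823, 0.1058]
orientation: [2.738, 1.523, -0.003]
contact_force: [1.9, -7.2, -1.9]
grip_width: 0.0097
```

Run:
```python
from h import *
st()
```

```text
t 9.82 tcp [ 0.5389 -0.0823  0.1058] F [ 1.85 -7.18 -1.9 ] M [-1.44 -0.21  0.05] w 0.0097 j [-0.35  0.46  0.48  2.   -0.3   0.74 -0.24]
```

Emit:
play_rows(deltas=[[5,[1,-0.6,0],[0,0,0]],[5,[1.8,-1.2,0],[0,0,0]],[5,[1.8,-1.2,0],[0,0,0]],[5,[1.8,-1.2,0],[0,0,0]]])

```text
clock: 10.32
tcp_pos: [0.5389, -0.0817, 0.1058]
orientation: [2.737, 1.521, -0.004]
contact_force: [2.2, -8.3, -2.6]
grip_width: 0.0098
```

Run:
```python
from h import *
o,R,p=st()
print(R[:,0])
```

```text
t 10.32 tcp [ 0.5389 -0.0817  0.1058] F [ 2.18 -8.33 -2.64] M [-1.71 -0.2   0.11] w 0.0098 j [-0.35  0.46  0.48  2.01 -0.29  0.74 -0.25]
[ 0.52782592  0.84931978 -0.00746335]
```

Wrist force is 8.3 N. I'll tighten now while holding the forward offset.

Emit:
play_rows(deltas=[[5,[1.2,-0.8,0],[0,0,0.12]],[5,[1.2,-0.8,0],[0,0,0.26]],[5,[1.2,-0.8,0],[0,0,0.4]],[5,[1.2,-0.8,0],[0,0,0.54]],[5,[1.2,-0.8,0],[0,0,0.68]],[5,[1.2,-0.8,0],[0,0,0.82]],[5,[1.2,-0.8,0],[0,0,0.96]],[5,[1.2,-0.8,0],[0,0,1.08]]])

```text
clock: 11.32
tcp_pos: [0.5379, -0.0798, 0.106]
orientation: [3.131, -0.108, 0.002]
contact_force: [-3.3, -4.0, 6.0]
grip_width: 0.0097
```

Run:
```python
from h import *
o,R,p=st()
print(R)
```

```text
t 11.32 tcp [ 0.5379 -0.0798  0.106 ] F [-3.28 -4.    5.96] M [-0.38  0.9   0.17] w 0.0097 j [-0.56  0.53  0.77  2.02 -0.51  0.79 -1.13]
[[ 9.97631767e-01 -6.87761723e-02  8.33718142e-04]
 [-6.87656744e-02 -9.97590676e-01 -9.17203253e-03]
 [ 1.46252673e-03  9.09297984e-03 -9.99957588e-01]]
```

TCP moved by (-1.0, +1.9) mm in the turn. A bar held about 2 mm off its axis would give this, so the locked force is uncertain (about 7–10 N). I have plenty of time, so I'll regrasp on the axis, recheck the force loosened, and lock again.

Emit:
play_rows(deltas=[[12,[0,0,0],[0,0,0]],[18,[1,0,0],[0,0,0]],[18,[2,0,0],[0,0,0]],[18,[2,0,0],[0,0,0]]])

```text
clock: 11.82
tcp_pos: [0.5401, -0.0794, 0.1059]
orientation: [3.131, -0.106, 0.002]
contact_force: [0.4, 0.2, 0.8]
grip_width: 0.018
```

Run:
```python
from h import *
o,R,p=st(); print(R[:,0])
im,d=r.grab_frame("top")
a=im[140:255,240:430]
cv2.imwrite("pics/t3.png",cv2.resize(a,None,fx=4,fy=4,interpolation=cv2.INTER_CUBIC)[:,:,::-1])
```

```text
t 11.82 tcp [ 0.5401 -0.0794  0.1059] F [0.37 0.17 0.77] M [-0.03  0.04  0.  ] w 0.018 j [-0.56  0.54  0.77  2.01 -0.51  0.79 -1.13]
[ 0.997699   -0.06778315  0.00146641]
```

View pics/t3.png

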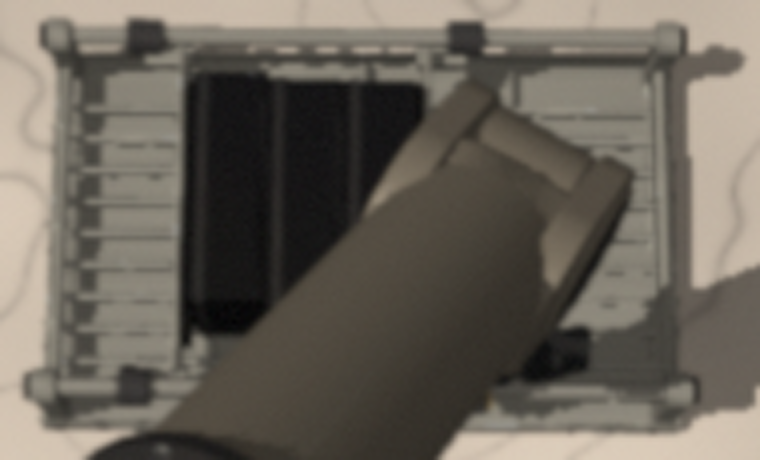

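The tiers stand closed between the cushion and the far stop (190→425 in the crop). Regrasping, centred.

Emit:
play_rows(deltas=[[12,[0,0,0],[0,0,0]],[5,[0,0,0],[0,0,0]],[5,[0,0,0],[0,0,0]],[5,[0,0,0],[0,0,0]]])

```text
clock: 12.38
tcp_pos: [0.54, -0.08, 0.1061]
orientation: [3.131, -0.107, 0.002]
contact_force: [-1.6, -2.9, 3.6]
grip_width: 0.0097
```

Run:
```python
from h import *
st()
```

```text
t 12.38 tcp [ 0.54   -0.08    0.1061] F [-1.59 -2.91  3.56] M [-0.38  0.33  0.05] w 0.0097 j [-0.56  0.54  0.77  2.01 -0.51  0.79 -1.13]
```

Emit:
play_rows(deltas=[[5,[0,-1.6,0],[0,0,0]],[5,[0,-1.6,0],[0,0,-0.12]],[5,[0,-1.6,0],[0,0,-0.26]],[5,[0,-1.6,0],[0,0,-0.4]],[5,[0,-1.6,0],[0,0,-0.56]],[5,[0,-1.6,0],[0,0,-0.72]],[5,[0,-1.6,0],[0,0,-0.88]],[5,[0,-1.6,0],[0,0,-0.95]]])

```text
clock: 13.38
tcp_pos: [0.54, -0.0801, 0.106]
orientation: [2.831, 1.338, -0.005]
contact_force: [0.2, -5.3, -1.6]
grip_width: 0.0094
```

Run:
```python
from h import *
o,R,p=st(); print(R[:,0],R.T@[-.025,1,0])
```

```text
t 13.38 tcp [ 0.54   -0.0801  0.106 ] F [ 0.2  -5.32 -1.59] M [-1.2  -0.1  -0.14] w 0.0094 j [-0.38  0.47  0.52  2.   -0.32  0.75 -0.36]
[ 0.63503981  0.77244473 -0.00732006] [ 0.75656873 -0.65430314 -0.01077763]
```

Emit:
play_rows(deltas=[[5,[1.6,-1.4,0],[0,0,0]],[5,[2,-1.7,0],[0,0,0]],[5,[2.4,-2.1,0],[0,0,0]],[5,[2.4,-2.1,0],[0,0,0]]])

```text
clock: 13.88
tcp_pos: [0.54, -0.0798, 0.106]
orientation: [2.829, 1.333, -0.006]
contact_force: [1.3, -8.7, -0.6]
grip_width: 0.0097
```

Run:
```python
from h import *
o,R,p=st(); print(R[:,0],R.T@[-.025,1,0])
```

```text
t 13.88 tcp [ 0.54   -0.0798  0.106 ] F [ 1.26 -8.73 -0.64] M [-1.71 -0.13  0.06] w 0.0097 j [-0.38  0.47  0.52  2.01 -0.31  0.75 -0.37]
[ 0.63666221  0.77108669 -0.00930264] [ 0.75517014 -0.65585231 -0.01417068]
```

Emit:
play_rows(deltas=[[5,[2.4,-2.1,0],[0,0,0]],[5,[2.7,-2.3,0],[0,0,0]],[5,[2.7,-2.3,0],[0,0,0]],[5,[2.7,-2.3,0],[0,0,0]]])

```text
clock: 14.38
tcp_pos: [0.54, -0.0795, 0.106]
orientation: [2.828, 1.328, -0.007]
contact_force: [0.6, -10.7, -0.4]
grip_width: 0.0096
```

Run:
```python
from h import *
o,R,p=st(); print(R[:,0],R.T@[-.025,1,0])
```

```text
t 14.38 tcp [ 0.54   -0.0795  0.106 ] F [  0.6  -10.66  -0.35] M [-1.85 -0.06  0.08] w 0.0096 j [-0.39  0.47  0.52  2.01 -0.31  0.74 -0.37]
[ 0.63859249  0.76945857 -0.01153882] [ 0.75349376 -0.65768493 -0.01796346]
```

Emit:
play_rows(deltas=[[5,[2.3,-2,0],[0,0,0.1]],[5,[2.3,-2,0],[0,0,0.23]],[5,[2.3,-2,0],[0,0,0.36]],[5,[2.3,-2,0],[0,0,0.49]],[5,[2.3,-2,0],[0,0,0.62]],[5,[2.3,-2,0],[0,0,0.75]],[5,[2.3,-2,0],[0,0,0.88]],[5,[2.3,-2,0],[0,0,0.95]]])

```text
clock: 15.38
tcp_pos: [0.5399, -0.0794, 0.1062]
orientation: [3.118, -0.12, 0.008]
contact_force: [0.8, -8.7, 1.6]
grip_width: 0.0098
```

Run:
```python
from h import *
o,R,p=st(); print(R[:,0],R[:,1])
```

```text
t 15.38 tcp [ 0.5399 -0.0794  0.1062] F [ 0.78 -8.68  1.58] M [-1.63  0.15  0.13] w 0.0098 j [-0.57  0.54  0.78  2.02 -0.5   0.78 -1.15]
[ 0.99704195 -0.076611    0.00617266] [-0.07672663 -0.99682245  0.02140154]
```

Locked with TCP moving only 0.1 mm and the force holding at 8.7 N. Now releasing and lifting.

Emit:
play_rows(deltas=[[5,[0,0,0],[0,0,0]],[14,[0,0,0],[0,0,0]],[24,[0,0,0],[0,0,0]],[30,[0,0,0],[0,0,0]],[30,[0,0,-15],[0,0,0]],[30,[0,0,-40],[0,0,0]],[30,[0,0,-75],[0,0,0]],[30,[0,0,-110],[0,0,0]]])

```text
clock: 16.38
tcp_pos: [0.5394, -0.0772, 0.2181]
orientation: [3.118, -0.12, 0.009]
contact_force: [0.7, -0.3, -0.2]
grip_width: 0.0298
```

Emit:
play_rows(deltas=[[30,[-25,0,0],[0,0,0]],[30,[-50,15,-10],[0,0,0]],[30,[-60,50,-10],[0,0,0]],[30,[-60,100,-10],[0,0,0]],[30,[-60,150,-10],[0,0,0]],[30,[-60,190,-10],[0,0,0]],[30,[-60,190,-10],[0,0,0]]])

```text
clock: 17.25
tcp_pos: [0.4636, -0.2657, 0.2331]
orientation: [3.115, -0.131, 0.011]
contact_force: [-0.8, 1.0, 0.1]
grip_width: 0.0295
```

Run:
```python
from h import *
st()
im=r.grab_frame("top")[0]; cv2.imwrite("pics/t4.png",im[:,:,::-1])
h=cv2.cvtColor(im,cv2.COLOR_RGB2HSV);m=cv2.inRange(h,(10,110,60),(32,255,255));k=np.zeros_like(m);k[215:255,330:385]=m[215:255,330:385]
v,u=np.nonzero(k)
if len(u)>20:
  Q=ray("top",np.c_[u,v],.127)[:,:2]; w,V=np.linalg.eigh(np.cov(Q.T));print(len(u),Q.mean(0),np.sqrt(w)*12**.5,V[:,1])
a=im[140:255,240:430]
b=cv2.resize(a,None,fx=4,fy=4,interpolation=cv2.INTER_CUBIC)
cv2.imwrite("pics/t4c.png",b[:,:,::-1])
```

```text
t 17.25 tcp [ 0.4636 -0.2657  0.2331] F [-0.78  0.98  0.07] M [-0.01 -0.03 -0.02] w 0.0295 j [-0.39  0.34  0.98  1.95 -0.32  1.   -0.92]
109 [ 0.53626935 -0.07935692] [0.01914487 0.03507565] [-0.98443788  0.17573294]
```

View pics/t4c.png

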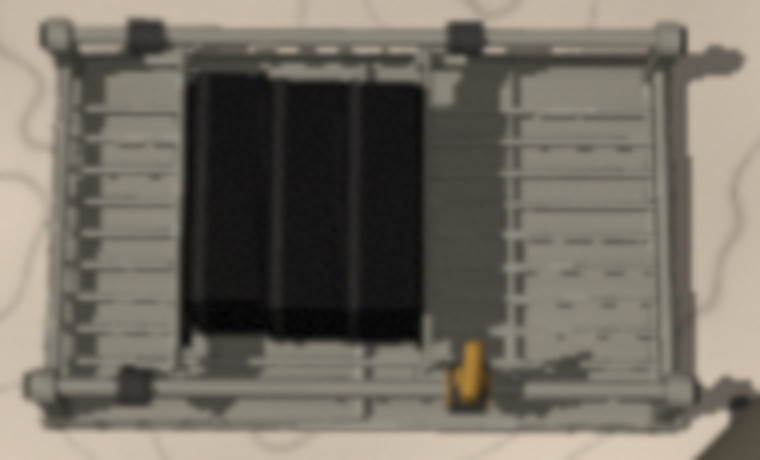

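View pics/t4.png

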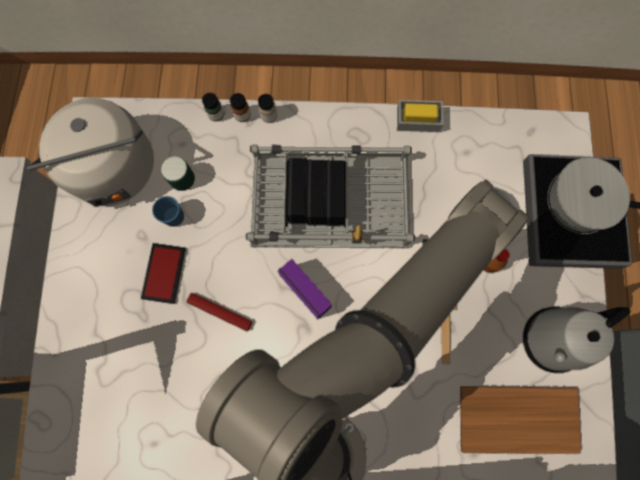

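The tiers stand pressed together (crop 188→422). The wing is back across the rail (crop 470,372), nothing else has moved, and the gripper is clear. Handing in.

```bash
python3 -c "
from h import *
r.hand_in()"
```

```text
the job is handed in; nothing more can be done
```

The three tiers are squeezed together against the far stop. The thumb screw is tight again, and I handed the job in at about 17 s of the 58 s allowed.

- **Sequence:** I loosened the brass screw by about 1 rad, slid the end stop about 79 mm until the stack closed, then pushed and tightened.
- **Second tightening:** The first tightening was done with the wing gripped about 2 mm off its axis, which left the locked force uncertain at roughly 7–10 N. I regripped on the axis, loosened again, set the push again and retightened. The stop moved about 0.1 mm during that second tightening.
- **Squeeze force:** The estimate is about 8 N. The wrist read 8.7 to 10.7 N just before locking, less about 1.5 N of rail drag. The two wrist readings disagreed by about 1.5 N, and I could not measure the squeeze directly after letting go, so it may be off by 1 to 2 N.
- **Final view:** The last top picture shows the tiers standing and touching, and the wing back across the rail, at a joint angle of about -0.1 rad from the hand's yaw. The bystanders and the purple look-alike appear untouched, though the arm partly hides the cruet and the paddle. The gripper read no contact.

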